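Draw out the specimen tray with the hook

ROBOT

A 6-joint arm with a two-finger parallel gripper is mounted at the origin on the work surface. World frame = base frame: x ahead of the robot, y to its left, z up, the work surface at z = 0. Lengths are in m, angles in rad, forces in N, time in s.
With the tool pointing down it reaches from about 0.275 to 0.75 m from the base axis. Payload 10.2 kg.
Tool frame: the origin (TCP) lies on the centre line of the jaws, within the pads' length; the fingertips stand 11 mm ahead of it and the grasp point (between the pads) lies 8 mm behind it; z points along the fingers, y is the direction in which the jaws open and shut (so a half turn about z gives the same grasp; the last joint's range is limited). The gripper opens to 88 mm and grips with 3 to 60 N. Pads are 18 mm wide; open, the fingers measure 123 mm over their backs; the gripper's body (75 mm by 187 mm) begins 45 mm behind the grasp point.
Start: joints at [-1.529, 0.313, 1.498, -0, 1.331, -0.223], TCP at [0.137, -0.507, 0.25] pointing down, gripper open.
Joint ranges: [-2.94, 2.94], [-0.97, 2.17], [0.19, 2.56], [-1.23, 4.37], [0.02, 3.11], [-2.88, 2.88]. Speed limits (rad/s): [2.39, 2.39, 3.01, 3.14, 3.14, 3.14].

INTERFACE

Orientations are given as [roll, pitch, yaw] about the fixed x, y, z axes, in that order (R = Rz(yaw) Ry(pitch) Rx(roll)).
In Python, from station import manip gives the robot as it stands.
- The arm moves only by the shell command python3 -m jog 'ROWS'. ROWS is JSON, a list of rows, each a list of 3 entries, a list of its own where there are three numbers: the shift along the tool's x, y, z in m, then the turn, a rotation vector about the tool's x, y, z in rad, then the opening, from 0 (shut) to 1 (fully open). A call has exactly 5 rows; each row is the pose to reach, as a shift and turn from the pose measured when the call began, along the tool's axes at that moment; what a row does not reach only later rows make up. A row lasts 1/10 s, in which the tool goes at most 50 mm and 8.59 degrees, less where a joint would pass 70% of its speed; a pose out of reach is approached as far as the arm can. A call with a gripper value outside its range is refused whole. The fingers move at their own pace and stop on an object; the grip force is fixed at half the most. Time passes only in rows, so rows that repeat a pose let the fingers close, or fill a call up. It gives the time, the measured TCP pose, the force and the opening at its end, in the units of the state.
- manip.observe(): the state, without advancing time (a new reading comes with each control period).
- manip.snapshot(name): name is "side" or "top" or "wrist"; returns a dict with "image" (384x512x3 uint8, red, green, blue), "range_z" (384x512 float32, m along the optical axis (not along the pixel's ray), 0 where there is no reading), "intrinsics" (3x3 intrinsics, pixels), "eye" and "orientation" of the camera in the world. Camera axes: x right, y down, z forward; pixel columns grow to the right and rows downward; lengths in m; the calibration is good to about 2 mm. A picture is of the moment at which its call begins.
- manip.close_job(): hands the job in, once; it reports no verdict.
Trained networks look in the newest picture that a camera, given by its name, has taken for a name from the list of things; names that differ only in an ending like _2 or _b are one class to them, and where a whole thing is asked for, a point or a joint stands for the part that bears it (a point fixed in the world has none). Each returns a list of dicts, best first, with "p" (0 to 1); they miss things now and then, are a little off and sometimes report something else, mostly with a low value. They report only what shows in the picture. A call takes as long as a camera call.
- manip.cut_out(camera, name): "region" (384x512 bool, what is visible of it) and "at" ([column, row] in pixels, amid what is visible of it).
- manip.mark_of(camera, name): "at" ([column, row] in pixels: a listed point, or the origin of a listed thing).
The state is a dict: "clock": time; "qpos": joint angles; "qd": joint speeds; "tau": joint torques, N m; "ee_pos": TCP position; "tool_rot": TCP orientation; "wrist_force": force on the tool from outside, world axes, zero at the start; "moment": the same for the moment, N m; "width": finger opening in m.
Only numpy, scipy, OpenCV 4.12 (cv2) and the standard library are available. Lean on these libraries where they do the work, as an engineer would, in place of code of your own. Each camera call takes 0.05 s, during which the arm holds its last target. There are 200 camera calls.

TASK

Pick up the hook tool from the mat, put its end down into the ring of the specimen tray and gently draw that tray out of the hood until you feel it meet its hidden stop, keeping a light steady pull (about 10 N) against the stop for one second to be sure it is fully out. Then unhook, leave the tray out and stand the hook back on the mat on its foot. Use only the hook on that tray, never yank or jab it (25 N at most), keep the specimens in it upright, and leave the knobbed tray and everything else alone.

Things in the scene. Friction and masses are not known exactly. Their poses are not given: they have to be found in the camera images.
- hood: Grey two-bay dry-store hood, 200 deep x 224 wide x 75 mm tall, fixed; top clear behind, opaque in front. Origin: middle of its underside; its -x is its front, the way the trays slide out. Bays at its y = +54 and -54 mm, front openings 84 mm wide; either tray may be in either. A clamped rigid stop for the trays hides under the opaque strip, set anew each time over 40 mm: find it by feel
- ring_tray: The tray to draw out: loose open aluminium tray 170 x 80 x 34 mm tall, 250-500 g, on the bench in a bay, 2 mm play each side. Origin: middle of its underside; -x is its front, with a lying steel ring. It drags with some 1 to 5 N until its side lugs meet the hidden rigid stop, with the tray origin somewhere between hood x = -79 and -119 mm
- eye (a point): Centre of the ring_tray's steel ring: ring lies level, inner diameter 14.4 mm, outer 26.4 mm, bar 6 mm thick, its centre 30 mm above the bench and 115 mm ahead (-x) of the tray's origin, 30 mm ahead of the tray's front wall. Open above, and free below down to the bench
- knob_tray: The other, same-sized tray, with a solid round knob (26 mm wide, no hole) where the first has its ring; to be left alone. Origin and axes as for ring_tray
- hook: Loose hook tool, 180 g, standing on its foot on the mat. Origin: middle of its underside; x points along its shaft to the hook end. Grey plastic handle 80 long x 18 wide (y), 36 mm tall, with a 34 mm wide, 4 mm thick foot under it; from its front a 7 mm steel shaft runs level at height 30 mm to x = 140 mm and there bends straight down, the round end 6 mm above the level of the foot's underside
- hook_tip (a point): Lowest point of the hook's down-turned end, 140 mm ahead of the hook's origin and 6 mm above its underside; this 7 mm thick end reaches 20 mm below the underside of the shaft
- hook_handle (a point): Point to grip, in the handle 12 mm ahead of the hook's origin and 26 mm above its underside; grip across the 18 mm width (hook's y)
- mat: Flat black rubber mat 240 x 160 x 3 mm fixed on the bench, on which the hook starts and ends. Origin: middle of its underside; x along its 240 mm side
- specimen1: Black resin specimen puck, 30 mm wide, 18 mm tall, loose in the ring_tray. Origin: middle of its underside
- specimen2: A second such puck in the ring_tray
- etchant_jar: Bystander: amber glass jar, 56 mm wide, 85 mm tall; origin middle of its underside
- wash_bottle: Bystander: white bottle, 60 mm wide, 150 mm tall; origin middle of its underside
- loupe: Bystander: black standing eyeglass loupe, 40 mm wide, 42 mm tall; origin middle of its underside
- dish: Bystander: shallow glass dish, 90 mm wide, 18 mm tall; origin middle of its underside
- slide_box: Bystander: flat white slide box 80x100x30 mm lying on the hood's clear top; origin middle of its underside
- driver: Bystander: screwdriver lying on the bench; origin at its middle

How it is judged:
By the outcome, as a careful person would: the job done as asked, in the order asked, and still so for the second after the job is handed in, with the robot touching nothing.
It also fails if it takes over 61 s, if anything falls off the work surface, if the arm or the gripper's body presses on something with over 40 N, if the wrist force passes 120 N, or if a joint passes its speed limit or range.

## Working session

There is one attempt and no reset: what is moved stays moved. The work goes in short steps, Python scripts to look and compute and a shell command to move; the robot and the scene stay as the last step left them, time stands still between calls to the robot, and variables do not carry over. Pictures are saved under pics/ and viewed, about 8 in all and at most 12, crops included, and the job is handed in when it is done.

```bash
ls; mkdir -p pics; cat > h.py <<'E'
import numpy as np, cv2
from station import manip
from scipy.spatial.transform import Rotation as R
def RM(o):
    o=np.array(o,float)
    if o.shape==(3,3): return o
    return R.from_quat(o).as_matrix() if o.size==4 else R.from_euler('xyz',o).as_matrix()
def ray(s,px):
    d=np.linalg.inv(np.array(s['intrinsics']))@np.array([px[0],px[1],1.])
    return np.array(s['eye']),RM(s['orientation'])@d
def at_z(s,px,z):
    e,d=ray(s,px); return e+d*(z-e[2])/d[2]
def at_depth(s,px):
    e,d=ray(s,px); return e+d*s['range_z'][int(round(px[1])),int(round(px[0]))]
def proj(s,p):
    c=RM(s['orientation']).T@(np.array(p)-np.array(s['eye'])); q=np.array(s['intrinsics'])@c; return q[:2]/q[2]
def tri(s1,p1,s2,p2):
    A=[];b=[]
    for s,p in((s1,p1),(s2,p2)):
        e,d=ray(s,p); d/=np.linalg.norm(d); M=np.eye(3)-np.outer(d,d); A.append(M); b.append(M@e)
    return np.linalg.lstsq(np.vstack(A),np.hstack(b),rcond=None)[0]
def cloud(s,mask=None):
    z=s['range_z']; v,u=np.nonzero((z>0)&(mask if mask is not None else True))
    d=np.linalg.inv(np.array(s['intrinsics']))@np.vstack([u,v,np.ones_like(u)])*z[v,u]
    return (RM(s['orientation'])@d).T+np.array(s['eye'])
def save(s,n,crop=None):
    im=s['image'][...,::-1]
    if crop: im=im[crop[1]:crop[3],crop[0]:crop[2]]
    cv2.imwrite('pics/'+n,im)
E
python3 - <<'E'
from h import *
np.set_printoptions(precision=4,suppress=True)
print(manip.observe())
S={n:manip.snapshot(n) for n in('side','top','wrist')}
for n,s in S.items(): print(n,s['eye'],s['orientation'],np.array(s['intrinsics']).tolist())
cv2.imwrite('pics/a.png',cv2.resize(np.hstack([S['top']['image'],S['side']['image']])[...,::-1],(800,300)))
save(S['top'],'top.png')
for o in ['eye','hook_tip','hook_handle','hook','ring_tray','knob_tray','hood','mat','specimen1','etchant_jar','wash_bottle','loupe','dish','slide_box','driver']:
    for n in ('top','side'):
        for m in manip.mark_of(n,o)[:2]: print(o,n,np.array(m['at']),round(m['p'],2),at_depth(S[n],m['at']) if 0<=m['at'][0]<511 and 0<=m['at'][1]<383 else '',at_z(S[n],m['at'],0.0))
E
```

```text
pics
{'clock': 0.0, 'qpos': array([-1.5294,  0.3134,  1.4984, -0.    ,  1.331 , -0.2234]), 'qd': array([ 0.0021, -0.0012, -0.0005, -0.001 , -0.0016, -0.0021]), 'tau': array([  0.0011, -40.2209, -25.2269,   0.0695,   0.0352,  -0.0001]), 'ee_pos': array([ 0.1374, -0.5065,  0.2492]), 'tool_rot': array([-3.1403, -0.0003,  0.2648]), 'wrist_force': array([-0.3438,  0.345 ,  0.9524]), 'moment': array([-0.0109, -0.0405, -0.005 ]), 'width': 0.08830807844321555}
side [0.444  0.8035 0.6184] [-2.1018  0.0102 -3.016 ] [[392.59208773905794, 0.0, 260.2565361805767], [0.0, 392.59208773905794, 181.5115730463496], [0.0, 0.0, 1.0]]
top [ 0.4263 -0.1549  0.9498] [-2.9471  0.0102 -1.5737] [[382.0001630970509, 0.0, 260.8345173389777], [0.0, 382.0001630970509, 187.5359206181505], [0.0, 0.0, 1.0]]
wrist [ 0.2102 -0.4861  0.3845] [ 2.8419  0.0002 -1.3062] [[280.97390496764183, 0.0, 257.493458507048], [0.0, 280.97390496764183, 198.0193198024141], [0.0, 0.0, 1.0]]
eye top [306.  130.8] 0.63 [ 0.7621 -0.2634  0.0045] [ 0.7637 -0.2639  0.    ]
eye top [172.3 217.3] 0.57 [0.5385 0.0757 0.0013] [0.5387 0.076  0.  
[... 1740 characters left out ...]
0.3934 -0.4456  0.0174] [ 0.3919 -0.4817  0.    ]
dish top [303.8 128. ] 0.82 [ 0.7696 -0.2578  0.0051] [ 0.7714 -0.2584  0.    ]
dish top [394.9 273. ] 0.18 [ 0.4023 -0.4554  0.0423] [ 0.4012 -0.4694  0.    ]
dish side [205.7 173.7] 0.87 [ 0.7602 -0.2594  0.0066] [ 0.7636 -0.2708  0.    ]
slide_box top [107.2 196.7] 0.95 [0.573  0.1985 0.1074] [0.5917 0.2435 0.    ]
slide_box side [265.2 191.7] 0.75 [ 0.5563 -0.1509  0.0199] [ 0.5601 -0.1826  0.    ]
slide_box side [236.6 262.1] 0.68 [0.5655 0.2447 0.1055] [0.5905 0.1297 0.    ]
driver top [404.9 199.4] 0.97 [ 0.5775 -0.4983  0.0239] [ 0.5814 -0.5072  0.    ]
driver side [268.9 145. ] 0.56 [ 0.584  -0.5095 -0.0006] [ 0.5838 -0.5081  0.    ]
```

View pics/top.png

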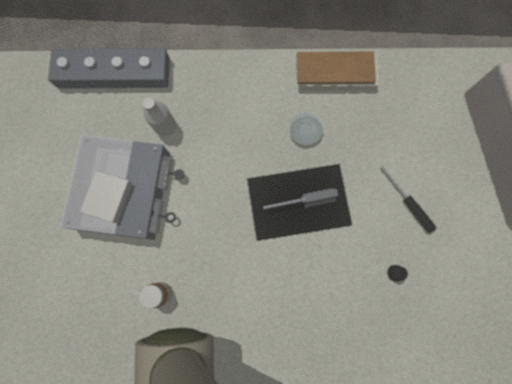

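View pics/a.png

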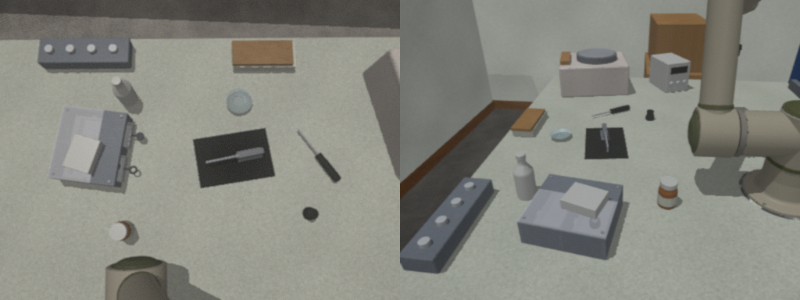

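The top view shows the hood at left with its front facing world -y, the ring at about (170,217) and the knob at (179,174). The hook on the mat points toward the hood, with its tip near (265,207) and its handle near (320,197). I'll move the wrist camera above the hook.

```bash
cat >> h.py <<'E'
def go(p,yaw,o=None,tilt0=True):
    o=o or manip.observe(); A=RM(o['tool_rot']); B=R.from_euler('xyz',[np.pi,0,yaw]).as_matrix()
    print('shift',np.round(A.T@(np.array(p)-o['ee_pos']),4),'turn',np.round(R.from_matrix(A.T@B).as_rotvec(),4))
E
python3 -m jog '[[[0.049,-0.01,0.006],[0,0,-0.15],1],[[0.098,-0.02,0.01],[0,0,-0.3],1],[[0.147,-0.03,0.015],[0,0,-0.45],1],[[0.196,-0.039,0.02],[0,0,-0.6],1],[[0.245,-0.048,0.025],[0,0,-0.75],1]]'
python3 -c "
from h import *
go([.586,-.285,.2],1.80)"
```

```text
clock: 2.15
ee_pos: [0.3621, -0.3955, 0.2248]
tool_rot: [3.141, 0.0, 1.021]
wrist_force: [0.3, -0.6, -0.9]
width: 0.0885
shift [0.2112 0.1331 0.0248] turn [ 3.000e-04  3.000e-04 -7.792e-01]
```

```bash

python3 -m jog '[[[0.042,0.027,0.005],[0,0,-0.15],1],[[0.084,0.053,0.01],[0,0,-0.3],1],[[0.126,0.08,0.015],[0,0,-0.45],1],[[0.168,0.106,0.02],[0,0,-0.6],1],[[0.211,0.133,0.025],[0,0,-0.75],1]]'
python3 - <<'E'
from h import *
np.set_printoptions(precision=4,suppress=True)
s=manip.snapshot('wrist'); save(s,'w1.png'); np.save('w1.npy',s,allow_pickle=True)
for o in ['hook_tip','hook_handle','hook']:
    for m in manip.mark_of('wrist',o)[:2]: print(o,m['at'],round(m['p'],2),at_depth(s,m['at']),at_z(s,m['at'],.029))
for m in manip.cut_out('wrist','hook')[:2]:
    print('cut',m['p'],m['at'],m['region'].sum()); P=cloud(s,m['region'])
    for a,b in((.02,.026),(.026,.033),(.033,.037),(.037,.046)):
        Q=P[(P[:,2]>a)&(P[:,2]<b)]
        if len(Q)>10:
            c=Q.mean(0); u=np.linalg.svd(Q[:,:2]-c[:2],full_matrices=False)[2][0]; t=(Q[:,:2]-c[:2])@u; print(a,b,len(Q),c,'ang',np.arctan2(u[1],u[0]),'ends',c[:2]+u*t.min(),c[:2]+u*t.max())
E
```

```text
clock: 2.65
ee_pos: [0.5851, -0.285, 0.1999]
tool_rot: [3.141, 0.001, 1.771]
wrist_force: [0.2, -1.7, 0.1]
width: 0.0883
hook_tip [256.5, 56.9] 0.76 [ 0.5581 -0.1612  0.0368] [ 0.5579 -0.1599  0.029 ]
hook_tip [403.5, 182.5] 0.65 [ 0.7583 -0.2556  0.005 ] [ 0.7446 -0.2522  0.029 ]
hook_handle [257.1, 182.4] 0.73 [ 0.5832 -0.282   0.0402] [ 0.5837 -0.2847  0.029 ]
hook_handle [224.9, 322.6] 0.35 [ 0.5808 -0.5058  0.0001] [ 0.5798 -0.4802  0.029 ]
hook [261.0, 180.8] 0.67 [ 0.5871 -0.2798  0.0385] [ 0.5876 -0.2821  0.029 ]
cut 0.61 [258.5, 169.2] 2736
0.033 0.037 561 [ 0.5665 -0.1997  0.0358] ang -1.370694736098483 ends [ 0.5569 -0.1523] [ 0.5905 -0.3177]
0.037 0.046 1365 [ 0.5825 -0.2785  0.039 ] ang -1.3631275616287315 ends [ 0.5562 -0.1539] [ 0.5934 -0.3301]
```

View pics/w1.png

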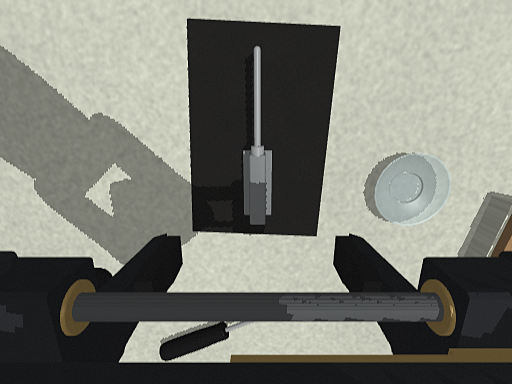

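The wrist view shows the hook with its shaft end at (257,47) and its handle from about (258,148) to (258,222). Depth puts the handle top at z≈0.039, which matches the 3 mm mat plus 36 mm. The hook yaw is about 1.775.

```bash
python3 -c "
from h import *
go([.5828,-.2823,.021],1.775)"
```

```text
shift [0.0043 0.0007 0.1789] turn [-0.0004  0.0003 -0.0112]
```

```bash

python3 -m jog '[[[0.004,0.001,0.045],[0,0,-0.007],1],[[0.004,0.001,0.09],[0,0,-0.007],1],[[0.004,0.001,0.13],[0,0,-0.007],1],[[0.004,0.001,0.162],[0,0,-0.007],1],[[0.004,0.001,0.179],[0,0,-0.007],1]]'
python3 -m jog '[[[0,0,0],[0,0,0],0.1],[[0,0,0],[0,0,0],0.1],[[0,0,0],[0,0,0],0],[[0,0,0],[0,0,0],0],[[0,0,0],[0,0,0],0]]'
python3 -m jog '[[[0,0,0],[0,0,0],0],[[0,0,0],[0,0,0],0],[[0,0,0],[0,0,0],0],[[0,0,0],[0,0,0],0],[[0,0,0],[0,0,0],0]]'
```

```text
clock: 3.4
ee_pos: [0.5813, -0.2831, 0.0188]
tool_rot: [-3.139, -0.002, 1.768]
wrist_force: [0.4, 0.3, 0.8]
width: 0.0883
clock: 3.9
ee_pos: [0.5817, -0.2833, 0.0198]
tool_rot: [-3.14, -0.001, 1.768]
wrist_force: [-0.4, 0.3, -0.2]
width: 0.0502
clock: 4.4
ee_pos: [0.5818, -0.2833, 0.0199]
tool_rot: [-3.14, -0.001, 1.768]
wrist_force: [1.7, 0.6, 0.6]
width: 0.0178
```

Gripped at 17.8 mm. Lift and go to a viewing place in front of the ring.

```bash

python3 -m jog '[[[0,0,-0.02],[0,0,0],0],[[0,0,-0.05],[0,0,0],0],[[0.02,-0.004,-0.09],[0,0,0.05],0],[[0.05,-0.009,-0.125],[0,0,0.1],0],[[0.08,-0.015,-0.155],[0,0,0.15],0]]'
python3 -c "
from h import *
go([.506,-.094,.27],1.39)"
```

```text
clock: 4.9
ee_pos: [0.5511, -0.2071, 0.1764]
tool_rot: [-3.141, -0.0, 1.616]
wrist_force: [0.2, -0.1, -1.5]
width: 0.0176
shift [ 0.115  -0.0401 -0.0936] turn [-1.000e-03 -1.000e-04  2.255e-01]
```

```bash

python3 -m jog '[[[0.03,-0.01,-0.025],[0,0,0.06],0],[[0.06,-0.02,-0.05],[0,0,0.12],0],[[0.09,-0.031,-0.075],[0,0,0.18],0],[[0.115,-0.04,-0.094],[0,0,0.226],0],[[0.115,-0.04,-0.094],[0,0,0.226],0]]'
python3 - <<'E'
from h import *
np.set_printoptions(precision=4,suppress=True)
T=manip.snapshot('top'); s=manip.snapshot('wrist'); save(s,'w2.png'); np.save('w2.npy',s,allow_pickle=True);np.save('t2.npy',T,allow_pickle=True)
print(manip.observe()['ee_pos'],manip.observe()['tool_rot'])
pt=None
for o in ['eye','hook_tip','knob_tray','ring_tray']:
    for m in manip.mark_of('wrist',o)[:2]: print(o,m['at'],round(m['p'],2),at_depth(s,m['at']),at_z(s,m['at'],.03))
for m in manip.mark_of('top','eye')[:2]: print('top eye',m['at'],m['p'],at_z(T,m['at'],.03))
E
```

```text
clock: 5.4
ee_pos: [0.5059, -0.0919, 0.2731]
tool_rot: [3.139, 0.001, 1.391]
wrist_force: [-0.7, -0.1, -2.2]
width: 0.0178
[ 0.506  -0.094   0.2702] [-3.1404  0.0003  1.3907]
eye [259.7, 30.0] 0.94 [0.5248 0.0108 0.2876] [0.5378 0.072  0.03  ]
top eye [168.3, 218.1] 0.37 [0.5332 0.0783 0.03  ]
```

View pics/w2.png

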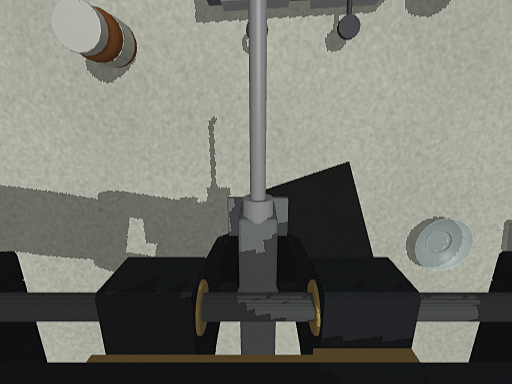

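The shaft (column 258) hides the ring, with its edge at (255,30). The knob is at (348,27). I'll step sideways and back.

```bash

python3 -m jog '[[[-0.015,0.025,0],[0,0,0],0],[[-0.03,0.05,0],[0,0,0],0],[[-0.03,0.05,0],[0,0,0],0],[[-0.03,0.05,0],[0,0,0],0],[[-0.03,0.05,0],[0,0,0],0]]'
python3 - <<'E'
from h import *
np.set_printoptions(precision=4,suppress=True)
T=np.load('t2.npy',allow_pickle=True).item(); s=manip.snapshot('wrist'); save(s,'w3.png'); np.save('w3.npy',s,allow_pickle=True)
print(manip.observe()['ee_pos'],manip.observe()['tool_rot'])
for o in ['eye','ring_tray','knob_tray']:
    for m in manip.mark_of('wrist',o)[:2]: print(o,m['at'],round(m['p'],2),at_depth(s,m['at']),at_z(s,m['at'],.03))
for x in ('eye','ring_tray'):
  for m in manip.cut_out('wrist',x)[:2]:
    P=cloud(s,m['region']);P=P[(P[:,2]>.02)&(P[:,2]<.045)]; print('cut',x,m['p'],m['at'],m['region'].sum(),P.mean(0),P.min(0),P.max(0))
# hood front edge from cloud of top
P=cloud(T); H=P[(P[:,2]>.07)&(P[:,2]<.085)&(P[:,1]>.05)&(P[:,1]<.35)&(P[:,0]>.42)&(P[:,0]<.74)]
r=cv2.minAreaRect(H[:,:2].astype(np.float32)); print('hood',len(H),r,H[:,2].mean())
i=s['image'][:110,100:420,::-1]; cv2.imwrite('pics/w3c.png',cv2.resize(i,None,fx=2.4,fy=2.4,interpolation=cv2.INTER_CUBIC))
E
```

```text
clock: 6.25
ee_pos: [0.5494, -0.1329, 0.2691]
tool_rot: [-3.138, -0.001, 1.389]
wrist_force: [-0.3, 0.1, -2.7]
width: 0.0181
[ 0.5494 -0.1328  0.2693] [-3.1386 -0.0004  1.389 ]
knob_tray [291.4, 230.3] 0.67 [ 0.581  -0.2393  0.0046] [ 0.5798 -0.2278  0.03  ]
knob_tray [411.4, 221.2] 0.21 [ 0.7638 -0.258   0.0031] [ 0.7503 -0.2446  0.03  ]
cut eye 0.55 [215.7, 4.2] 164 [0.5329 0.0651 0.0326] [0.5221 0.0596 0.0287] [0.5458 0.0738 0.0352]
cut ring_tray 0.61 [211.1, 8.9] 142 [0.533  0.0653 0.0327] [0.5218 0.0598 0.0293] [0.5448 0.0738 0.0352]
hood 4836 ((0.6073380708694458, 0.20294353365898132), (0.2025994509458542, 0.22509163618087769), 82.5016098022461) 0.07675994559112843
```

View pics/w3c.png

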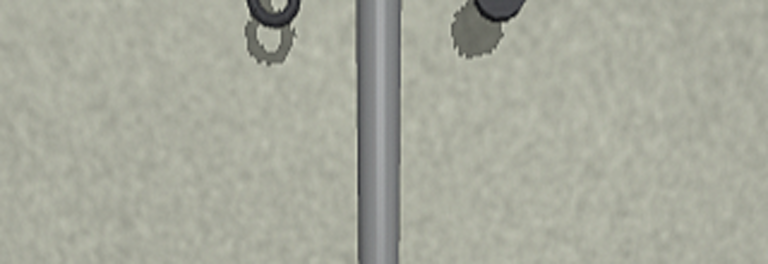

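```bash

python3 -m jog '[[[0.02,0,0],[0,0,-0.025],0],[[0.04,0,0],[0,0,-0.05],0],[[0.04,0,0],[0,0,-0.05],0],[[0.04,0,0],[0,0,-0.05],0],[[0.04,0,0],[0,0,-0.05],0]]'
cat > ring.py <<'E'
from h import *
import sys
np.set_printoptions(precision=4,suppress=True)
T=np.load('t2.npy',allow_pickle=True).item(); s=manip.snapshot('wrist'); save(s,sys.argv[1]); np.save('w.npy',s,allow_pickle=True)
print(manip.observe()['ee_pos'],manip.observe()['tool_rot'])
for m in manip.mark_of('wrist','eye')[:2]: print('eye',m['at'],round(m['p'],2),at_depth(s,m['at']),at_z(s,m['at'],.03),at_z(s,m['at'],.033))
for x in ('eye',):
  for m in manip.cut_out('wrist',x)[:2]:
    k=np.column_stack(np.nonzero(m['region']))[:,::-1].astype(np.int32); c,r=cv2.minEnclosingCircle(k)
    P=cloud(s,m['region']);P=P[(P[:,2]>.02)&(P[:,2]<.045)]; print('cut',x,m['p'],m['at'],m['region'].sum(),P.mean(0),P.min(0),P.max(0),'circ',c,r,at_z(s,c,.03))
# ring: cloud points z .026-.036 near, fit circle to outer hull
P=cloud(s); e=np.array([.5335,.0695]); Q=P[(P[:,2]>.024)&(P[:,2]<.037)&(np.linalg.norm(P[:,:2]-e,axis=1)<.02)]
if len(Q)>20:
    c,r=cv2.minEnclosingCircle(Q[:,:2].astype(np.float32)); print('cloud circle',c,r,len(Q),Q[:,2].mean(),np.median(Q[:,2]))
E
python3 ring.py w4.png
python3 -c "
from h import *
i=cv2.imread('pics/w4.png')[:110,100:420]; cv2.imwrite('pics/w4c.png',cv2.resize(i,None,fx=2.4,fy=2.4,interpolation=cv2.INTER_CUBIC))"
```

```text
clock: 7.05
ee_pos: [0.5568, -0.0943, 0.2695]
tool_rot: [-3.139, -0.0, 1.438]
wrist_force: [-0.0, -0.5, -1.3]
width: 0.0175
[ 0.5568 -0.0944  0.2695] [-3.139  -0.0001  1.438 ]
eye [222.8, 34.0] 0.74 [ 0.5336  0.0815 -0.0018] [0.5362 0.0737 0.03  ] [0.5364 0.073  0.033 ]
eye [83.0, 42.8] 0.71 [0.3777 0.0822 0.0462] [0.3691 0.0868 0.03  ] [0.3707 0.0859 0.033 ]
cut eye 0.92 [222.3, 9.8] 1333 [0.5339 0.0914 0.0314] [0.4984 0.0594 0.0201] [0.5692 0.1157 0.0364] circ (216.0, 13.957447052001953) 33.997310638427734 [0.5319 0.0951 0.03  ]
cloud circle (0.5346856117248535, 0.07438939064741135) 0.015114231035113335 329 0.03260463802541068 0.03268416149819797
```

View pics/w4c.png

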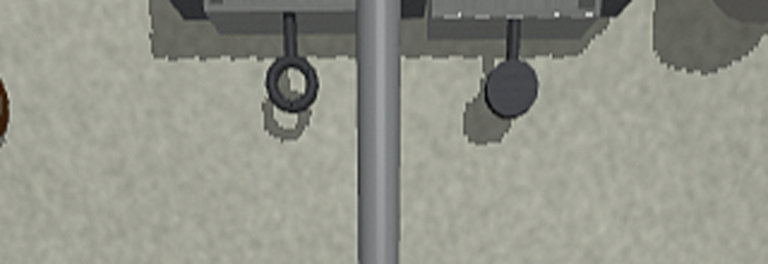

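The ring is clear at full-image (221,35) and the knob at (313,37). The ring centre comes out near (0.535, 0.0725, z 0.033 top), which in the hood frame is y = +54.7 mm and agrees with the bay.

```bash
python3 -c "
from h import *
s=np.load('w.npy',allow_pickle=True).item()
print(at_z(s,(221.3,35),.033),at_z(s,(221.3,35),.030))
P=cloud(s);Q=P[(P[:,2]>.024)&(P[:,2]<.04)&(abs(P[:,0]-.5345)<.017)&(P[:,1]<.0745)&(P[:,1]>.05)]
from scipy.optimize import least_squares
f=lambda p:np.abs(np.hypot(Q[:,0]-p[0],Q[:,1]-p[1])-.0102)
print(least_squares(f,[.5345,.0725],loss='soft_l1',f_scale=.002).x,Q[:,:2].min(0),Q[:,:2].max(0))
go([.5182,-.0552,.085],1.44)"
```

```text
[0.53452644 0.0722004  0.033     ] [0.53426903 0.07292949 0.03      ]
[0.53449383 0.07191256] [0.52178818 0.05937774] [0.54712704 0.07437498]
shift [ 0.0336 -0.043   0.1846] turn [-0.0025 -0.0003 -0.002 ]
```

```bash

python3 -m jog '[[[0.01,-0.013,0.045],[0,0,0],0],[[0.02,-0.026,0.09],[0,0,0],0],[[0.03,-0.038,0.135],[0,0,0],0],[[0.033,-0.0435,0.17],[0,0,0],0],[[0.033,-0.0435,0.185],[0,0,0],0]]'
python3 - <<'E'
from h import *
np.set_printoptions(precision=4,suppress=True)
T=manip.snapshot('top'); s=manip.snapshot('wrist'); o=manip.observe(); print(o['ee_pos'],o['tool_rot'],o['wrist_force'])
ps=o['ee_pos']+RM(o['tool_rot'])@np.array([.1288,0,.011]); print('tip',ps,'px top',proj(T,ps+[0,0,.028]),'ring px',proj(T,[.5345,.0723,.033]),'wrist tip px',proj(s,ps+[0,0,.028]),'ring',proj(s,[.5345,.0723,.033]))
a=cv2.resize(T['image'][190:240,130:230,::-1],None,fx=7,fy=7,interpolation=cv2.INTER_CUBIC)
b=cv2.resize(s['image'][:50,170:350,::-1],(700,194),interpolation=cv2.INTER_CUBIC)
cv2.imwrite('pics/hov.png',np.vstack([a,b]))
go([.5177,-.0554,.055],1.44)
E
```

```text
clock: 7.7
ee_pos: [0.5155, -0.055, 0.0816]
tool_rot: [-3.134, -0.001, 1.438]
wrist_force: [0.0, -0.3, -1.4]
width: 0.0176
[ 0.5165 -0.0556  0.0828] [-3.1351 -0.001   1.4376] [-0.2596 -0.2484 -2.3318]
tip [0.5336 0.072  0.0719] px top [163.3725 214.359 ] ring px [170.5055 217.4237] wrist tip px [262.3374 -48.2049] ring [263.0236  15.002 ]
shift [0.0004 0.0013 0.0278] turn [-0.0065 -0.001  -0.0024]
```

View pics/hov.png

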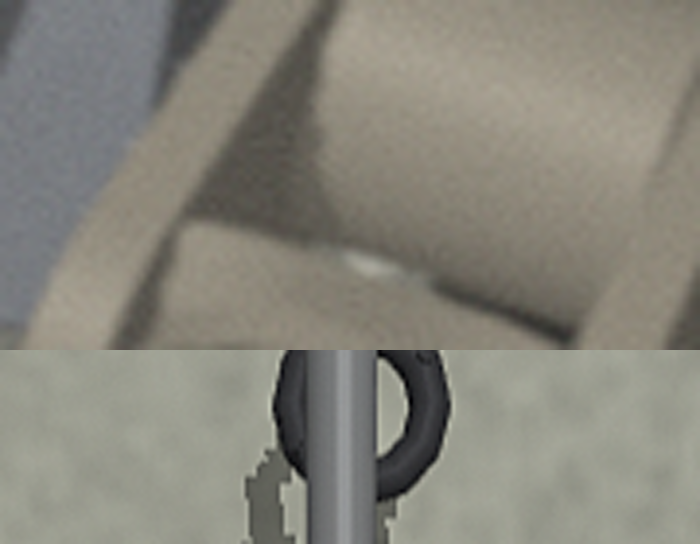

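```bash
cat > lat.py <<'E'
from h import *
np.set_printoptions(precision=4,suppress=True)
o=manip.observe(); s=manip.snapshot('wrist'); A=RM(o['tool_rot']); print(o['ee_pos'],o['tool_rot'],s['eye'],s['orientation'])
g=cv2.cvtColor(s['image'],cv2.COLOR_RGB2GRAY).astype(float); z=s['range_z']
for r in (2,20,40,70,100,130):
    zz=z[r,235:285]; k=np.nonzero((zz>0)&(zz<.14))[0]+235
    if len(k)==0: print(r,'none',zz.min(),zz.max());continue
    c=k.mean(); p=at_depth(s,(c,r)); q=A.T@(p-o['ee_pos']); print('row',r,'cols',k.min(),k.max(),'tool',q,'(top of shaft)')
E
python3 lat.py
```

```text
[ 0.5165 -0.0556  0.0828] [-3.1351 -0.001   1.4376] [0.5267 0.0203 0.2181] [ 2.8423  0.0068 -0.1335]
row 2 cols 248 266 tool [ 0.1148 -0.0011 -0.0161] (top of shaft)
row 20 cols 249 266 tool [ 0.109  -0.0009 -0.0162] (top of shaft)
row 40 cols 249 266 tool [ 0.1026 -0.0009 -0.0152] (top of shaft)
row 70 cols 249 266 tool [ 0.092  -0.0009 -0.0162] (top of shaft)
row 100 cols 249 265 tool [ 0.081  -0.0011 -0.0173] (top of shaft)
row 130 cols 250 265 tool [ 0.0694 -0.0009 -0.0173] (top of shaft)
```

```bash

python3 -m jog '[[[0.0005,0.002,0.01],[-0.006,0,0],0],[[0.0005,0.002,0.02],[-0.006,0,0],0],[[0.0005,0.002,0.03],[-0.006,0,0],0],[[0.0005,0.002,0.03],[-0.006,0,0],0],[[0.0005,0.002,0.03],[-0.006,0,0],0]]'
python3 lat.py | head -3; python3 -c "
from h import *
go([.5186,-.0554,.028],1.44)"
```

```text
clock: 8.35
ee_pos: [0.5195, -0.0557, 0.0543]
tool_rot: [3.139, -0.0, 1.438]
wrist_force: [0.9, -0.2, -1.6]
width: 0.0179
[ 0.5195 -0.0557  0.0543] [ 3.1393 -0.0005  1.4376] [0.5285 0.0205 0.1896] [ 2.8418 -0.0018 -0.1335]
row 2 cols 235 280 tool [ 0.1145  0.0001 -0.0171] (top of shaft)
row 20 cols 238 271 tool [ 0.1087 -0.002  -0.0171] (top of shaft)
shift [ 0.0002 -0.0012  0.0266] turn [ 0.0029 -0.0003 -0.0025]
```

```bash

python3 -m jog '[[[0,-0.001,0.004],[0.003,0,0],0],[[0,-0.001,0.008],[0.003,0,0],0],[[0,-0.001,0.010],[0.003,0,0],0],[[0,-0.001,0.012],[0.003,0,0],0],[[0,-0.001,0.013],[0.003,0,0],0]]'
```

```text
clock: 8.9
ee_pos: [0.5187, -0.0556, 0.0414]
tool_rot: [-3.141, -0.0, 1.438]
wrist_force: [-0.5, 1.4, -1.5]
width: 0.0176
```

```bash

python3 -m jog '[[[0,0,0.002],[0,0,0],0],[[0,0,0.004],[0,0,0],0],[[0,0,0.005],[0,0,0],0],[[0,0,0.006],[0,0,0],0],[[0,0,0.006],[0,0,0],0]]'
python3 -m jog '[[[0,0,0.002],[0,0,0],0],[[0,0,0.004],[0,0,0],0],[[0,0,0.006],[0,0,0],0],[[0,0,0.0065],[0,0,0],0],[[0,0,0.0065],[0,0,0],0]]'
python3 -c "
from h import *
for i in range(3): print(manip.observe()['wrist_force'])"
```

```text
clock: 9.4
ee_pos: [0.5186, -0.0556, 0.0353]
tool_rot: [-3.141, -0.0, 1.438]
wrist_force: [-0.6, -0.6, -1.5]
width: 0.0177
clock: 9.9
ee_pos: [0.5186, -0.0556, 0.0287]
tool_rot: [-3.141, -0.0, 1.438]
wrist_force: [-0.5, -0.6, -2.0]
width: 0.0177
[-0.49849344 -0.59759261 -2.02438173]
[-0.49849344 -0.59759261 -2.02438173]
[-0.49849344 -0.59759261 -2.02438173]
```

No contact force on the way down, so the end is through the ring. I'll draw gently.

```bash

python3 -m jog '[[[-0.001,0,0],[0,0,0],0],[[-0.002,0,0],[0,0,0],0],[[-0.004,0,0],[0,0,0],0],[[-0.006,0,0],[0,0,0],0],[[-0.008,0,0],[0,0,0],0]]'
python3 -m jog '[[[-0.002,0,0],[0,0,0],0],[[-0.004,0,0],[0,0,0],0],[[-0.006,0,0],[0,0,0],0],[[-0.008,0,0],[0,0,0],0],[[-0.01,0,0],[0,0,0],0]]'
```

```text
clock: 10.4
ee_pos: [0.5175, -0.0635, 0.0287]
tool_rot: [-3.141, -0.001, 1.437]
wrist_force: [0.2, 2.2, -1.4]
width: 0.0175
clock: 10.9
ee_pos: [0.5161, -0.0736, 0.0287]
tool_rot: [-3.141, -0.001, 1.437]
wrist_force: [-0.1, 3.0, -3.0]
width: 0.018
```

```bash
cat > chk.py <<'E'
from station import manip
import sys
f=manip.observe()['wrist_force']; sys.exit(0 if -(f[0]*.13+f[1]*.99)>-6.5 else 1)
E
python3 -m jog '[[[-0.003,0,0],[0,0,0],0],[[-0.006,0,0],[0,0,0],0],[[-0.009,0,0],[0,0,0],0],[[-0.012,0,0],[0,0,0],0],[[-0.014,0,0],[0,0,0],0]]' | sed -n 1,4p
python3 chk && python3 chk.py; python3 chk.py && python3 -m jog '[[[-0.003,0,0],[0,0,0],0],[[-0.006,0,0],[0,0,0],0],[[-0.009,0,0],[0,0,0],0],[[-0.011,0,0],[0,0,0],0],[[-0.013,0,0],[0,0,0],0]]' | sed -n 1,4p
```

```text
clock: 11.4
ee_pos: [0.5142, -0.0877, 0.0287]
tool_rot: [-3.141, -0.001, 1.437]
wrist_force: [0.6, 1.6, -1.5]
clock: 11.9
ee_pos: [0.5124, -0.1008, 0.0286]
tool_rot: [-3.141, -0.001, 1.437]
```

```bash

python3 -m jog '[[[-0.001,0,0],[0,0,0],0],[[-0.002,0,0],[0,0,0],0],[[-0.003,0,0],[0,0,0],0],[[-0.004,0,0],[0,0,0],0],[[-0.005,0,0],[0,0,0],0]]' | sed -n 2,4p
python3 chk.py && python3 -m jog '[[[-0.0007,0,0],[0,0,0],0],[[-0.0014,0,0],[0,0,0],0],[[-0.0021,0,0],[0,0,0],0],[[-0.0028,0,0],[0,0,0],0],[[-0.0035,0,0],[0,0,0],0]]' | sed -n 2,4p
python3 chk.py && python3 -m jog '[[[-0.0007,0,0],[0,0,0],0],[[-0.0014,0,0],[0,0,0],0],[[-0.0021,0,0],[0,0,0],0],[[-0.0028,0,0],[0,0,0],0],[[-0.0035,0,0],[0,0,0],0]]' | sed -n 2,4p
python3 chk.py && python3 -m jog '[[[-0.0007,0,0],[0,0,0],0],[[-0.0014,0,0],[0,0,0],0],[[-0.0021,0,0],[0,0,0],0],[[-0.0028,0,0],[0,0,0],0],[[-0.0035,0,0],[0,0,0],0]]' | sed -n 2,4p
python3 chk.py && python3 -m jog '[[[-0.0007,0,0],[0,0,0],0],[[-0.0014,0,0],[0,0,0],0],[[-0.0021,0,0],[0,0,0],0],[[-0.0028,0,0],[0,0,0],0],[[-0.0035,0,0],[0,0,0],0]]' | sed -n 1,4p
```

```text
ee_pos: [0.5117, -0.1058, 0.0286]
tool_rot: [-3.141, -0.001, 1.437]
wrist_force: [0.5, 2.0, -1.9]
ee_pos: [0.5113, -0.1093, 0.0286]
tool_rot: [-3.141, -0.001, 1.437]
wrist_force: [0.3, 2.2, -2.2]
ee_pos: [0.5108, -0.1128, 0.0286]
tool_rot: [-3.141, -0.001, 1.437]
wrist_force: [0.8, 2.1, -1.1]
ee_pos: [0.5103, -0.1164, 0.0286]
tool_rot: [-3.141, -0.001, 1.437]
wrist_force: [0.3, 2.4, -2.3]
clock: 14.4
ee_pos: [0.5098, -0.1199, 0.0286]
tool_rot: [-3.141, -0.001, 1.437]
wrist_force: [0.6, 2.5, -2.6]
```

```bash

python3 chk.py && python3 -m jog '[[[-0.0007,0,0],[0,0,0],0],[[-0.0014,0,0],[0,0,0],0],[[-0.0021,0,0],[0,0,0],0],[[-0.0028,0,0],[0,0,0],0],[[-0.0035,0,0],[0,0,0],0]]' | sed -n 2,4p
python3 chk.py && python3 -m jog '[[[-0.0007,0,0],[0,0,0],0],[[-0.0014,0,0],[0,0,0],0],[[-0.0021,0,0],[0,0,0],0],[[-0.0028,0,0],[0,0,0],0],[[-0.0035,0,0],[0,0,0],0]]' | sed -n 2,4p
python3 chk.py && python3 -m jog '[[[-0.0007,0,0],[0,0,0],0],[[-0.0014,0,0],[0,0,0],0],[[-0.0021,0,0],[0,0,0],0],[[-0.0028,0,0],[0,0,0],0],[[-0.0035,0,0],[0,0,0],0]]' | sed -n 2,4p
python3 chk.py && python3 -m jog '[[[-0.0007,0,0],[0,0,0],0],[[-0.0014,0,0],[0,0,0],0],[[-0.0021,0,0],[0,0,0],0],[[-0.0028,0,0],[0,0,0],0],[[-0.0035,0,0],[0,0,0],0]]' | sed -n 2,4p
python3 chk.py && python3 -m jog '[[[-0.0007,0,0],[0,0,0],0],[[-0.0014,0,0],[0,0,0],0],[[-0.0021,0,0],[0,0,0],0],[[-0.0028,0,0],[0,0,0],0],[[-0.0035,0,0],[0,0,0],0]]' | sed -n 1,4p
```

```text
ee_pos: [0.5094, -0.1234, 0.0286]
tool_rot: [-3.141, -0.001, 1.437]
wrist_force: [-0.4, 1.8, -2.2]
ee_pos: [0.5089, -0.1269, 0.0286]
tool_rot: [-3.141, -0.001, 1.437]
wrist_force: [-0.4, 2.0, -1.5]
ee_pos: [0.5084, -0.1305, 0.0286]
tool_rot: [-3.141, -0.001, 1.437]
wrist_force: [-0.4, 2.3, -1.4]
ee_pos: [0.5079, -0.134, 0.0286]
tool_rot: [-3.141, -0.001, 1.437]
wrist_force: [-0.8, 2.9, -1.4]
clock: 16.9
ee_pos: [0.5075, -0.1375, 0.0286]
tool_rot: [-3.141, -0.001, 1.437]
wrist_force: [-0.0, 3.0, -2.0]
```

```bash

python3 chk.py && python3 -m jog '[[[-0.0007,0,0],[0,0,0],0],[[-0.0014,0,0],[0,0,0],0],[[-0.0021,0,0],[0,0,0],0],[[-0.0028,0,0],[0,0,0],0],[[-0.0035,0,0],[0,0,0],0]]' | sed -n 2,4p
python3 chk.py && python3 -m jog '[[[-0.0007,0,0],[0,0,0],0],[[-0.0014,0,0],[0,0,0],0],[[-0.0021,0,0],[0,0,0],0],[[-0.0028,0,0],[0,0,0],0],[[-0.0035,0,0],[0,0,0],0]]' | sed -n 2,4p
python3 chk.py && python3 -m jog '[[[-0.0007,0,0],[0,0,0],0],[[-0.0014,0,0],[0,0,0],0],[[-0.0021,0,0],[0,0,0],0],[[-0.0028,0,0],[0,0,0],0],[[-0.0035,0,0],[0,0,0],0]]' | sed -n 2,4p
python3 chk.py && python3 -m jog '[[[-0.0007,0,0],[0,0,0],0],[[-0.0014,0,0],[0,0,0],0],[[-0.0021,0,0],[0,0,0],0],[[-0.0028,0,0],[0,0,0],0],[[-0.0035,0,0],[0,0,0],0]]' | sed -n 1,4p
python3 - <<'E'
from h import *
np.set_printoptions(precision=4,suppress=True)
T=manip.snapshot('top'); s=manip.snapshot('wrist'); o=manip.observe(); print(o['wrist_force'])
for i,n in ((T,'top'),(s,'wrist')):
  for m in manip.cut_out(n,'ring_tray')[:1]: 
    P=cloud(i,m['region']); print(n,m['p'],m['at'],len(P),P.min(0),P.max(0))
a=cv2.resize(T['image'][120:260,40:240,::-1],(500,350)); b=cv2.resize(s['image'][:200,130:400,::-1],(400,296))
b=cv2.copyMakeBorder(b,0,54,0,0,cv2.BORDER_CONSTANT); cv2.imwrite('pics/pull.png',cv2.resize(np.hstack([a,b]),(800,311)))
E
```

```text
ee_pos: [0.507, -0.1411, 0.0286]
tool_rot: [-3.141, -0.001, 1.437]
wrist_force: [0.6, 2.4, -1.6]
ee_pos: [0.5065, -0.1446, 0.0286]
tool_rot: [-3.141, -0.001, 1.437]
wrist_force: [-0.1, 2.2, -1.8]
ee_pos: [0.506, -0.1481, 0.0286]
tool_rot: [-3.141, -0.001, 1.437]
wrist_force: [0.9, 2.5, -2.1]
clock: 18.9
ee_pos: [0.5056, -0.1516, 0.0286]
tool_rot: [-3.141, -0.001, 1.437]
wrist_force: [-0.3, 1.9, -1.9]
[-0.0414  1.6752 -1.8599]
top 0.59 [178.7, 219.8] 1465 [ 0.4893 -0.0216 -0.002 ] [0.5853 0.132  0.0636]
```

View pics/pull.png

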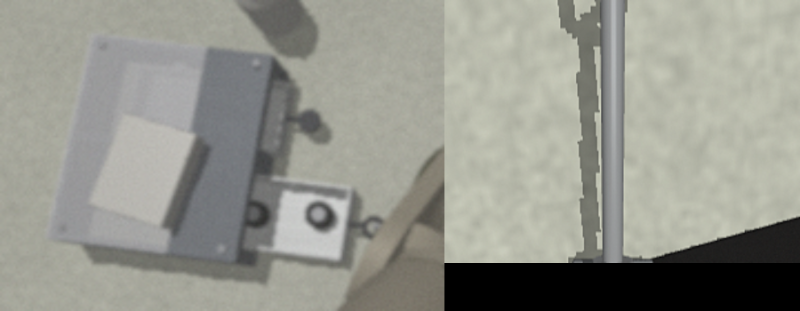

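The tray is clearly drawn out and both pucks stand upright in it. The stop must be close, so I'll continue slowly.

```bash

python3 chk.py && python3 -m jog '[[[-0.0005,0,0],[0,0,0],0],[[-0.001,0,0],[0,0,0],0],[[-0.0015,0,0],[0,0,0],0],[[-0.002,0,0],[0,0,0],0],[[-0.0025,0,0],[0,0,0],0]]' | sed -n 2,4p
python3 chk.py && python3 -m jog '[[[-0.0005,0,0],[0,0,0],0],[[-0.001,0,0],[0,0,0],0],[[-0.0015,0,0],[0,0,0],0],[[-0.002,0,0],[0,0,0],0],[[-0.0025,0,0],[0,0,0],0]]' | sed -n 1,4p
python3 chk.py && python3 -m jog '[[[-0.0005,0,0],[0,0,0],0],[[-0.001,0,0],[0,0,0],0],[[-0.0015,0,0],[0,0,0],0],[[-0.002,0,0],[0,0,0],0],[[-0.0025,0,0],[0,0,0],0]]' | sed -n 1,4p
```

```text
ee_pos: [0.5052, -0.154, 0.0286]
tool_rot: [-3.141, -0.001, 1.437]
wrist_force: [0.2, 5.6, -0.7]
clock: 20.1
ee_pos: [0.5049, -0.1547, 0.0283]
tool_rot: [-3.14, -0.004, 1.436]
wrist_force: [3.7, 15.7, -1.3]
```

Stop felt: 15.7 N with motion halted. I'll settle to about 10 N and hold.

```bash

python3 -m jog '[[[-0.001,0,0],[0,0,0],0],[[-0.001,0,0],[0,0,0],0],[[-0.001,0,0],[0,0,0],0],[[-0.001,0,0],[0,0,0],0],[[-0.001,0,0],[0,0,0],0]]'
```

```text
clock: 20.6
ee_pos: [0.5048, -0.1545, 0.0281]
tool_rot: [-3.14, -0.006, 1.435]
wrist_force: [4.5, 10.2, -1.7]
width: 0.0176
```

```bash

python3 -m jog '[[[-0.001,0,0],[0,0,0],0],[[-0.001,0,0],[0,0,0],0],[[-0.001,0,0],[0,0,0],0],[[-0.001,0,0],[0,0,0],0],[[-0.001,0,0],[0,0,0],0]]'
```

```text
clock: 21.1
ee_pos: [0.5048, -0.1544, 0.0279]
tool_rot: [-3.139, -0.008, 1.435]
wrist_force: [3.3, 9.0, -2.8]
width: 0.0176
```

```bash

python3 -m jog '[[[-0.001,0,0],[0,0,0],0],[[-0.001,0,0],[0,0,0],0],[[-0.001,0,0],[0,0,0],0],[[-0.001,0,0],[0,0,0],0],[[-0.001,0,0],[0,0,0],0]]'
```

```text
clock: 21.6
ee_pos: [0.5048, -0.1544, 0.0278]
tool_rot: [-3.139, -0.01, 1.434]
wrist_force: [2.9, 8.4, -2.3]
width: 0.0174
```

```bash

python3 -m jog '[[[-0.0012,0,0],[0,0,0],0],[[-0.0012,0,0],[0,0,0],0],[[-0.0012,0,0],[0,0,0],0],[[-0.0012,0,0],[0,0,0],0],[[-0.0012,0,0],[0,0,0],0]]'
python3 -m jog '[[[-0.0012,0,0],[0,0,0],0],[[-0.0012,0,0],[0,0,0],0],[[-0.0012,0,0],[0,0,0],0],[[-0.0012,0,0],[0,0,0],0],[[-0.0012,0,0],[0,0,0],0]]'
python3 -m jog '[[[-0.0012,0,0],[0,0,0],0],[[-0.0012,0,0],[0,0,0],0],[[-0.0012,0,0],[0,0,0],0],[[-0.0012,0,0],[0,0,0],0],[[-0.0012,0,0],[0,0,0],0]]'
python3 lat.py | sed -n 1,4p; python3 -c "
from h import *
go([.5053,-.1507,.0286],1.437)"
```

```text
clock: 22.1
ee_pos: [0.5047, -0.1545, 0.0275]
tool_rot: [-3.139, -0.012, 1.433]
wrist_force: [4.2, 10.1, -1.6]
width: 0.0175
clock: 22.6
ee_pos: [0.5046, -0.1544, 0.0273]
tool_rot: [-3.139, -0.014, 1.433]
wrist_force: [3.1, 11.0, -2.9]
width: 0.0177
clock: 23.1
ee_pos: [0.5045, -0.1544, 0.0271]
tool_rot: [-3.138, -0.016, 1.432]
wrist_force: [3.1, 10.6, -2.7]
width: 0.0178
[ 0.5045 -0.1544  0.0271] [-3.1382 -0.0161  1.4319] [ 0.5144 -0.0805  0.1635] [ 2.8574  0.0038 -0.1391]
row 2 cols 250 268 tool [ 0.1145 -0.0004 -0.0169] (top of shaft)
row 20 cols 250 268 tool [ 0.1087 -0.0003 -0.0172] (top of shaft)
row 40 cols 250 268 tool [ 0.0768 -0.0009 -0.1352] (top of shaft)
shift [ 0.0038  0.0003 -0.0014] turn [-0.0034 -0.0161 -0.0051]
```

Held about 9–11 N for over 2 s. Now unhook: relax to the ring's centre, then rise straight up.

```bash

python3 -m jog '[[[0.001,0,0],[-0.001,-0.004,-0.002],0],[[0.002,0,-0.001],[-0.002,-0.008,-0.003],0],[[0.003,0,-0.001],[-0.003,-0.016,-0.005],0],[[0.0042,0,-0.0014],[-0.003,-0.016,-0.005],0],[[0.0042,0,-0.0014],[-0.003,-0.016,-0.005],0]]'
```

```text
clock: 23.65
ee_pos: [0.5051, -0.1503, 0.0287]
tool_rot: [-3.141, 0.0, 1.437]
wrist_force: [0.2, -0.1, -1.0]
width: 0.0177
```

```bash

python3 -m jog '[[[0,0,-0.002],[0,0,0],0],[[0,0,-0.005],[0,0,0],0],[[0,0,-0.008],[0,0,0],0],[[0,0,-0.011],[0,0,0],0],[[0,0,-0.014],[0,0,0],0]]'
python3 chk.py && python3 -m jog '[[[0,0,-0.004],[0,0,0],0],[[0,0,-0.01],[0,0,0],0],[[0,0,-0.02],[0,0,0],0],[[0,0,-0.04],[0,0,0],0],[[0,0,-0.06],[0,0,0],0]]'
python3 -c "
from h import *
go([.5753,-.2833,.12],1.6)"
```

```text
clock: 24.15
ee_pos: [0.5052, -0.1503, 0.043]
tool_rot: [-3.142, 0.0, 1.437]
wrist_force: [-1.1, 0.9, -2.4]
width: 0.0176
clock: 24.65
ee_pos: [0.5051, -0.1503, 0.1042]
tool_rot: [-3.141, 0.0, 1.437]
wrist_force: [-0.1, 0.4, -2.1]
width: 0.0179
shift [-0.1225  0.0873 -0.0158] turn [-1.00e-04  1.00e-04 -1.63e-01]
```

```bash

python3 -m jog '[[[-0.03,0.02,-0.01],[0,0,-0.05],0],[[-0.06,0.042,-0.016],[0,0,-0.1],0],[[-0.09,0.064,-0.016],[0,0,-0.14],0],[[-0.1225,0.087,-0.016],[0,0,-0.163],0],[[-0.1225,0.087,-0.016],[0,0,-0.163],0]]'
python3 -c "
from h import *
go([.5818,-.2833,.05],1.768)"
```

```text
clock: 25.15
ee_pos: [0.5758, -0.2871, 0.1205]
tool_rot: [3.14, 0.002, 1.598]
wrist_force: [0.1, 0.2, -2.4]
width: 0.0172
shift [0.0037 0.006  0.0705] turn [ 0.0011  0.002  -0.1702]
```

```bash

python3 -m jog '[[[0.003,0.005,0.02],[0,0,-0.08],0],[[0.004,0.006,0.04],[0,0,-0.17],0],[[0.004,0.006,0.06],[0,0,-0.17],0],[[0.004,0.006,0.07],[0,0,-0.17],0],[[0.004,0.006,0.07],[0,0,-0.17],0]]'
python3 lat.py | sed -n 1,5p; python3 -c "
from h import *
go([.5818,-.2833,.0205],1.768)"
```

```text
clock: 25.65
ee_pos: [0.5812, -0.2824, 0.0496]
tool_rot: [-3.141, 0.0, 1.768]
wrist_force: [0.2, 0.3, -1.6]
width: 0.0176
[ 0.5812 -0.2824  0.0496] [-3.1409  0.0003  1.7675] [ 0.5656 -0.2069  0.1848] [2.8412 0.0014 0.1966]
row 2 cols 248 266 tool [ 0.1151 -0.001  -0.0158] (top of shaft)
row 20 cols 248 266 tool [ 0.1091 -0.0009 -0.017 ] (top of shaft)
row 40 cols 249 266 tool [ 0.1027 -0.0007 -0.0161] (top of shaft)
row 70 cols 249 266 tool [ 0.0923 -0.0007 -0.0164] (top of shaft)
shift [-0.0004 -0.0001  0.0303] turn [ 0.0008  0.0018 -0.0004]
```

```bash

python3 -m jog '[[[0,0,0.01],[0,0,0],0],[[0,0,0.018],[0,0,0],0],[[0,0,0.024],[0,0,0],0],[[0,0,0.027],[0,0,0],0],[[0,0,0.028],[0,0,0],0]]'
python3 -m jog '[[[0,0,0.0004],[0,0,0],0],[[0,0,0.0008],[0,0,0],0],[[0,0,0.0012],[0,0,0],0],[[0,0,0.0016],[0,0,0],0],[[0,0,0.002],[0,0,0],0]]'
```

```text
clock: 26.2
ee_pos: [0.5817, -0.2828, 0.0224]
tool_rot: [3.141, 0.001, 1.768]
wrist_force: [0.4, -0.3, -1.4]
width: 0.0177
clock: 26.7
ee_pos: [0.5817, -0.2829, 0.0205]
tool_rot: [3.141, 0.002, 1.768]
wrist_force: [-0.8, -0.5, -1.2]
width: 0.0178
```

```bash

python3 -m jog '[[[0,0,0.0003],[0,0,0],0],[[0,0,0.0006],[0,0,0],0],[[0,0,0.0009],[0,0,0],0],[[0,0,0.0012],[0,0,0],0],[[0,0,0.0015],[0,0,0],0]]'
```

```text
clock: 27.2
ee_pos: [0.5818, -0.2829, 0.0198]
tool_rot: [3.141, 0.002, 1.768]
wrist_force: [-3.7, 1.2, 8.7]
width: 0.0179
```

Foot is down (force +8.7 N at the original height). Release and rise.

```bash

python3 -m jog '[[[0,0,0],[0,0,0],0],[[0,0,0],[0,0,0],0.15],[[0,0,0],[0,0,0],0.3],[[0,0,0],[0,0,0],0.5],[[0,0,0],[0,0,0],0.6]]'
python3 -m jog '[[[0,0,0],[0,0,0],0.6],[[0,0,0],[0,0,0],0.6],[[0,0,-0.01],[0,0,0],0.6],[[0,0,-0.03],[0,0,0],0.6],[[0,0,-0.06],[0,0,0],0.6]]'
python3 -m jog '[[[-0.03,0,-0.03],[0,0,0],0.6],[[-0.06,0,-0.07],[0,0,0],0.6],[[-0.09,0,-0.1],[0,0,0],0.6],[[-0.1,0,-0.12],[0,0,0],0.6],[[-0.1,0,-0.12],[0,0,0],0.6]]'
python3 - <<'E'
from h import *
np.set_printoptions(precision=4,suppress=True)
T=manip.snapshot('top'); s=manip.snapshot('wrist'); S=manip.snapshot('side')
for m in manip.mark_of('top','eye')[:2]: print('eye',m['at'],m['p'],at_z(T,m['at'],.03))
for m in manip.cut_out('wrist','hook')[:1]:
    P=cloud(s,m['region']); print('hook',m['p'],P[:,2].max(),np.percentile(P[:,2],95))
for n in ('etchant_jar','loupe','driver','slide_box','hood','dish'):
    for m in manip.mark_of('top',n)[:1]: print(n,m['at'],round(m['p'],2))
a=cv2.resize(T['image'][110:260,40:440,::-1],(800,300)); b=np.hstack([s['image'][:300,:,::-1],S['image'][60:360,100:400,::-1]])
b=cv2.resize(b,(800,296)); cv2.imwrite('pics/end.png',np.vstack([a,b]))
E
```

```text
clock: 27.7
ee_pos: [0.5818, -0.283, 0.0198]
tool_rot: [3.141, 0.002, 1.768]
wrist_force: [-0.2, 1.0, -0.2]
width: 0.0399
clock: 28.2
ee_pos: [0.5812, -0.2825, 0.0799]
tool_rot: [-3.141, 0.0, 1.768]
wrist_force: [0.8, -0.3, -0.3]
width: 0.0528
clock: 28.7
ee_pos: [0.6013, -0.3824, 0.2034]
tool_rot: [3.139, 0.005, 1.766]
wrist_force: [-0.1, -0.1, -1.5]
width: 0.053
eye [211.7, 222.3] 0.87 [ 0.5226 -0.0272  0.03  ]
hook 0.97 0.04185625931037473 0.04020096085211232
loupe [393.0, 274.5] 0.67
slide_box [105.4, 198.6] 0.74
hood [123.6, 191.5] 0.96
dish [305.3, 133.4] 0.83
```

View pics/end.png

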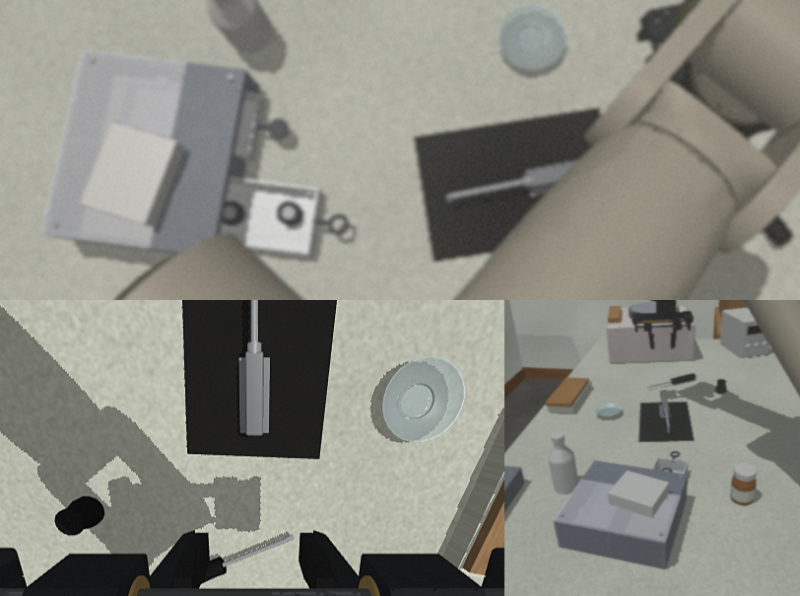

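The picture shows the hook standing on its foot on the mat, the ring tray out with both pucks upright, the knob tray still in, and the bystanders in place. I'll hand in.

```bash
python3 -c "
from station import manip
print(manip.close_job())"
```

```text
the job is handed in; nothing more can be done
None
```

The job is done and handed in at about 29 s; the interface gave no verdict. I hooked the ring tray and drew it out about 93 mm at 2–3 N. It met the hidden stop with a peak reading of about 16 N. I held 8–11 N against the stop for roughly 2.5 s, unhooked straight up, stood the hook back at its starting spot on the mat and backed the arm away.

**Last checks:**
- **Tray and pucks:** the final pictures show the ring tray out and both pucks upright, with the knob tray still in its bay.
- **Hook:** it stands on its foot with its top at about 40 mm, against 39 mm expected.
- **Bystanders:** those visible in the final pictures look unmoved. The network did not report the jar or the screwdriver in the last top view, but both show in place in the pictures.

**Disagreements:**
- **Ring position:** the network's last mark of the ring was 4–7 mm further out than the arm's own position implied. I took this as network error.
- **Sideways force:** during the hold there was also a sideways force of 3–4 N.

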